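Clear and spring open the cutlery hatch

TASK

The blue-lidded tub is standing on the green push-to-open hatch: slide it with the fingers off the hatch onto the grey ledge right beside it, without picking it up. Then press the front of the green hatch down until its catch lets go, and draw back so that the hatch springs up ajar. Leave the white hatch shut and the other crockery alone.

Things in the scene. Friction and masses are not known exactly. Their poses are not given: they have to be found in the camera images.
- station_green: Fixed low cutlery box, 220 (x) by 340 (y) by 90 mm high; origin: centre of underside, z up; its -x side is the front, facing the robot. Its -y half (y -170 to +10 mm) is a flat grey ledge, top at z = 90 mm; its +y half (y +13 to +169 mm) is covered by a sage-green hatch, top at z = 91 mm. The tub starts on this hatch.
- station_green_ledge (a point): Centre of the top face of the green station's grey ledge (station frame 0, -80, 90 mm): a good place for the tub. The clear ledge is 220 mm (x) by 180 mm (y); beyond its -y edge is a 90 mm drop.
- hatch_green (a joint): Angle (rad) of the green hatch: panel 210 (x) by 156 (y) by 10 mm, hinged along its back edge (station x = +100, z = 81 mm). 0 = shut, -0.05 = pressed to the stop, +0.6 = sprung ajar. Pressed to the stop and let go, it springs up by itself in 1 to 2 s, its front edge rising 120 mm: draw the hand well up or away. A light touch or the tub's weight does not release it; once released it does not catch again.
- hatch_green_press (a point): The press mark, a steel disc of 24 mm diameter on top of the green hatch, on its y middle line, 35 mm behind its front edge (175 mm from the hinge); it moves with the hatch. Pressing here takes 7 to 10 N and 9 mm down to the stop (more force nearer the hinge). No rim in front of the hatch.
- tub: Closed square food tub, white with a blue lid, 85 by 85 mm (body 80 by 80 mm up to 46 mm, then the lid), 58 mm high, about 0.22 kg, loose; origin at the centre of its underside, z up, sides along x and y. It starts on the green hatch. Hatch top and ledge are level within 1 mm, the gap between them is 3 mm, so it slides across.
- station_white: Fixed low cutlery box, 220 (x) by 340 (y) by 90 mm high; origin: centre of underside, z up; its -x side is the front, facing the robot. Its -y half (y -170 to +10 mm) is a flat grey ledge, top at z = 90 mm; its +y half (y +13 to +169 mm) is covered by a white hatch, top at z = 91 mm. Same build as the green station, standing beside it on either side; not to be operated.
- hatch_white (a joint): Angle (rad) of the white hatch: panel 210 (x) by 156 (y) by 10 mm, hinged along its back edge (station x = +100, z = 81 mm). 0 = shut, -0.05 = pressed to the stop, +0.6 = sprung ajar. It has the same touch catch and must stay shut.
- jar: Bystander: jar with green cap, 52 mm diameter, 85 mm high, on the white station's ledge; origin at the centre of its underside.
- mug: Bystander: white mug, 76 mm diameter, 85 mm high, on the white station's ledge; origin at the centre of its underside.
- bowl: Bystander: blue bowl, 120 mm diameter, 50 mm high, on the white hatch; origin at the centre of its underside.
There are look-alikes about, which are no part of the job. Of the things that look like the tub, the middle-sized one is meant.

How it is judged:
By the outcome, as a careful person would: the job done as asked, in the order asked, and still so for the second after the job is handed in, with the robot touching nothing.
It also fails if it takes over 45 s, if anything falls off the work surface, if the arm or the gripper's body presses on something with over 40 N, if the wrist force passes 120 N, or if a joint passes its speed limit or range.

ROBOT

A 6-joint arm with a two-finger parallel gripper is mounted at the origin on the work surface. World frame = base frame: x ahead of the robot, y to its left, z up, the work surface at z = 0. Lengths are in mm, angles in rad, forces in N, time in s.
With the tool pointing down it reaches from about 400 to 925 mm from the base axis. Payload 12.5 kg.
Tool frame: the origin (TCP) lies between the finger pads; the fingertips stand 19 mm ahead of it and the grasp point (between the pads) is the TCP (env.tips_ahead is the distance from the TCP to the fingertips, in mm); z points along the fingers, y is the line along which they close (so a half turn about z gives the same grasp; the last joint's range is limited). The gripper opens to 95 mm and grips with 3 to 60 N. Pads are 20 mm wide; open, the fingers measure 119 mm over their backs; the gripper's body (75 mm by 180 mm) begins 59 mm behind the grasp point.
Start: joints at [-1.395, 0.491, 1.559, -0, 1.092, -0.106], TCP at [173.826, -600.358, 233.661] pointing down, gripper open.
Joint ranges: [-3.1, 3.1], [-0.84, 2.19], [0.05, 2.79], [-1.13, 4.28], [0.06, 2.93], [-2.69, 2.69]. Speed limits (rad/s): [2.22, 2.22, 2.79, 3.14, 3.14, 3.14].

INTERFACE

Orientations are given as [roll, pitch, yaw] about the fixed x, y, z axes, in that order (R = Rz(yaw) Ry(pitch) Rx(roll)).
In Python, from cell import env gives the robot as it stands.
- The arm moves only by the shell command python3 -m crank 'ROWS'. ROWS is JSON, a list of rows, each a list of 5 numbers: the shift along the tool's x, y, z in mm, then the turn about the tool's z in degrees, then the finger opening in mm, from 0 to 95.1. In form: [[dx, dy, dz, yaw, grip], ...]. A call has 1 to 10 rows; each row is the pose to reach, as a shift and turn from the pose commanded when the call began, along the tool's axes at that moment; what a row does not reach only later rows make up. A row lasts 1/12 s, in which the tool goes at most 41.7 mm and 7.16 degrees, less where a joint would pass 70% of its speed; a pose out of reach is approached as far as the arm can. A call with a gripper value outside its range is refused whole. The fingers move at their own pace and stop on an object; the grip force is fixed at half the most. Time passes only in rows, so rows that repeat a pose let the fingers close. It gives the time, the measured TCP pose, the force, the opening and the grip force at its end, in the units of the state.
- env.state(): the state, without advancing time (a new reading comes with each control period).
- env.read_camera(name): name is "side" or "top" or "wrist"; returns a dict with "img" (420x560x3 uint8, blue, green, red), "K" (3x3 intrinsics, pixels), "pose" (4x4, takes a point from camera to world coordinates). Camera axes: x right, y down, z forward; pixel columns grow to the right and rows downward; lengths in mm; the calibration is good to about 2 mm. A picture is of the moment at which its call begins. There is no depth.
- env.job_done(): hands the job in; it is judged then, once.
The state is a dict: "t": time; "joints": joint angles; "qvel": joint speeds; "tau": joint torques, N m; "eef_pos": TCP position; "tcp_rot": TCP orientation; "ft_force": force on the tool from outside, world axes, zero at the start; "moment": the same for the moment, N m; "opening": opening from 0.0 (shut) to 1.0 (fully open); "grip_force": force on a finger pad.
Only numpy, scipy, OpenCV 4.12 (cv2) and the standard library are available. Lean on these libraries where they do the work, as an engineer would, in place of code of your own. Each camera call takes 0.05 s, during which the arm holds its last target. There are 200 camera calls.

## Working session

There is one attempt and no reset: what is moved stays moved. The work goes in short steps, Python scripts to look and compute and a shell command to move; the robot and the scene stay as the last step left them, time stands still between calls to the robot, and variables do not carry over. Pictures are saved under pics/ and viewed, at most 10 in all, crops included, and the job is handed in when it is done.

```bash
mkdir -p pics; cat > h.py <<'E'
from cell import env
import numpy as np, cv2
def snap(cam,name):
    r=env.read_camera(cam); cv2.imwrite(f'pics/{name}.png',r['img']); np.savez(f'pics/{name}.npz',K=r['K'],pose=r['pose']); return r
def pt(name,u,v,z):
    d=np.load(f'pics/{name}.npz'); ray=d['pose'][:3,:3]@np.linalg.inv(d['K'])@[u,v,1]; o=d['pose'][:3,3]
    return np.round(o+ray*(z-o[2])/ray[2],1)
def px(name,p):
    d=np.load(f'pics/{name}.npz'); c=np.linalg.inv(d['pose'])@[*p,1]; q=d['K']@c[:3]; return np.round(q[:2]/q[2],1)
E
python3 - <<'E'
from h import *
snap('top','top1'); snap('side','side1')
s=env.state(); print(s['t'],s['eef_pos'],s['tcp_rot'],s['ft_force'],s['opening'])
E
```

```text
0.1 [ 173.77876292 -600.15809772  233.12135211] [-3.14063429e+00 -9.16722260e-05  2.81802466e-01] [-0.41582385  0.03700822  0.18361018] 0.9982045685166013
```

View pics/top1.png

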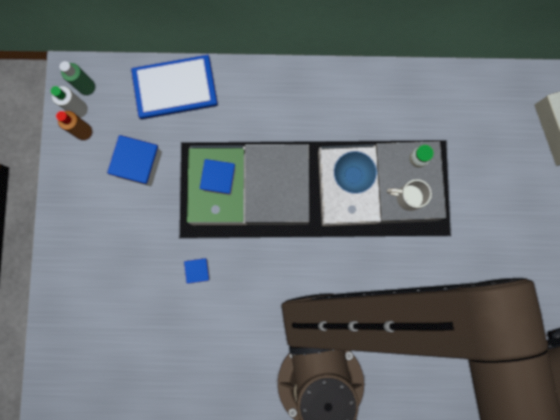

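View pics/side1.png

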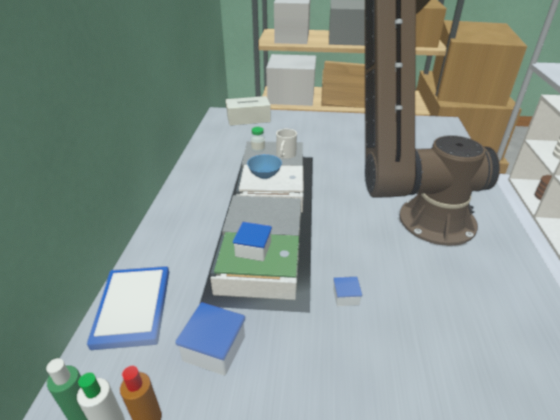

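The top view shows blue-lidded look-alikes at (133,160), which is large, (197,270), which is small, and (218,177) on the green hatch, plus a blue-rimmed tray at (175,86). The one at (218,177) is middle-sized and stands on the green hatch, so it fits. I'll confirm it in a crop.

```bash
python3 - <<'E'
from h import *
im=cv2.imread('pics/top1.png')[130:290,100:320]; cv2.imwrite('pics/c1.png',cv2.resize(im,None,fx=3.6,fy=3.6,interpolation=cv2.INTER_CUBIC))
E
```

```text
(no output)
```

View pics/c1.png

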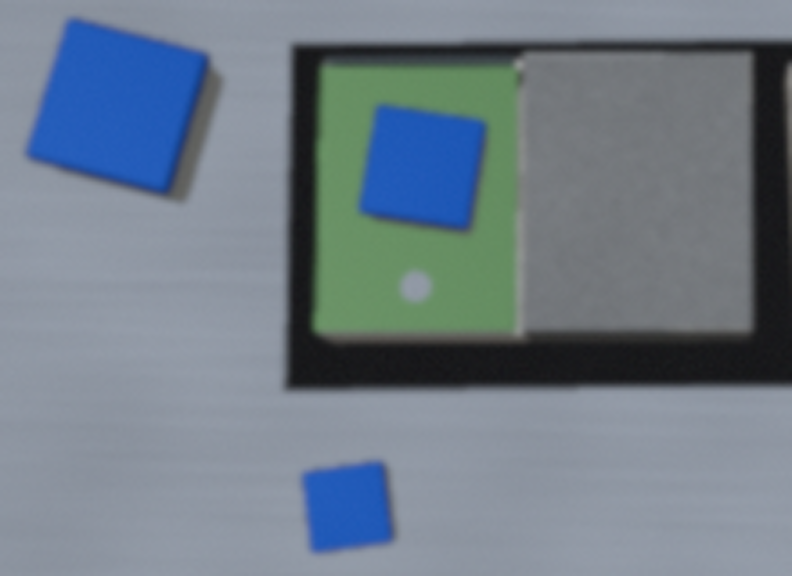

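The crop shows the middle-sized tub on the green hatch. Its lid corners are at crop (376,104), (486,122), (469,230) and (360,212). The press disc is at (416,287), and the ledge spans (522..752, 52..332).

```bash
python3 - <<'E'
from h import *
P=lambda u,v,z: pt('top1',100+u/3.6,130+v/3.6,z)
c=[P(*q,58+91) for q in [(376,104),(486,122),(469,230),(360,212)]]
for a in c: print('lid',a)
print('centre',np.mean(c,0),[np.linalg.norm(c[i]-c[i-1]) for i in range(4)], np.degrees(np.arctan2(*(c[0]-c[3])[[1,0]])),np.degrees(np.arctan2(*(c[1]-c[2])[[1,0]])))
print('disc',P(416,287,91))
for q in [(522,52),(752,52),(752,332),(524,332)]: print('ledge',P(*q,90))
for q in [(320,62),(518,66),(518,332),(314,332)]: print('hatch',P(*q,91))
print([P(*q,z) for q,z in [((348,507),40),((118,105),70)]])
s=env.state(); print(s['joints'])
E
```

```text
lid [609.6 327.8 149. ]
lid [597.1 244.3 149. ]
lid [514.7 254.7 149. ]
lid [526.9 336.9 149. ]
centre [562.075 290.925 149.   ] [np.float64(83.19915864959216), np.float64(84.43044474595642), np.float64(83.05371755677163), np.float64(83.1004211782347)] -6.279352077230479 -7.193470055295524
disc [477.6 300.6  91. ]
ledge [665.6 223.3  90. ]
ledge [668.6  41.9  90. ]
ledge [446.9  39.5  90. ]
ledge [444.1 216.   90. ]
hatch [654.7 382.   91. ]
hatch [654.  226.1  91. ]
hatch [443.9 220.6  91. ]
hatch [441.3 378.4  91. ]
[array([307.5, 355.4,  40. ]), array([621.9, 545.3,  70. ])]
[-1.39461387e+00  4.91496875e-01  1.55938941e+00 -1.11261468e-05
  1.09166906e+00 -1.05614915e-01]
```

```bash
cat >> h.py <<'E'
from scipy.spatial.transform import Rotation as Ro
def to(x,y,z,yaw):
    s=env.state(); R=Ro.from_euler('xyz',s['tcp_rot']); d=R.inv().apply(np.array([x,y,z])-s['eef_pos'])
    w=(yaw-np.degrees(s['tcp_rot'][2])+180)%360-180
    print('t',round(s['t'],2),'pos',np.round(s['eef_pos'],1),'yaw',round(np.degrees(s['tcp_rot'][2]),2),'-> shift',np.round(d,1),'turn',round(-w,1))
E
python3 -c "
from h import *
to(430,-150,270,30); print(env.state()['tcp_rot'])"
```

```text
t 0.1 pos [ 173.8 -600.2  233.1] yaw 16.15 -> shift [ 371.3 -361.2  -36.5] turn -13.9
[-3.14063429e+00 -9.16722260e-05  2.81802466e-01]
```

```bash
python3 -m crank '[[371,-361,-37,-14,50],[371,-361,-37,-14,50],[371,-361,-37,-14,50],[371,-361,-37,-14,50],[371,-361,-37,-14,50],[371,-361,-37,-14,50],[371,-361,-37,-14,50],[371,-361,-37,-14,50],[371,-361,-37,-14,50],[371,-361,-37,-14,50]]'; python3 -c "
from h import *
to(562,395,270,90)"
```

```text
t: 0.93
eef_pos: [379.8, -237.2, 263.5]
tcp_rot: [3.142, 0.0, 0.526]
ft_force: [1.5, -0.9, -0.3]
opening: 0.53
grip_force: 0.0
t 0.93 pos [ 379.8 -237.2  263.5] yaw 30.13 -> shift [ 474.9 -455.3   -6.6] turn -59.9
```

```bash
python3 -m crank '[[475,-455,-7,-60,50],[475,-455,-7,-60,50],[475,-455,-7,-60,50],[475,-455,-7,-60,50],[475,-455,-7,-60,50],[475,-455,-7,-60,50],[475,-455,-7,-60,50],[475,-455,-7,-60,50],[475,-455,-7,-60,50],[475,-455,-7,-60,50]]'; python3 -c "
from h import *
to(562,395,270,90)"
```

```text
t: 1.77
eef_pos: [494.7, 163.5, 267.7]
tcp_rot: [-3.141, 0.0, 1.577]
ft_force: [-0.0, -0.7, 1.4]
opening: 0.524
grip_force: 0.0
t 1.77 pos [494.7 163.5 267.7] yaw 90.36 -> shift [231.1  68.7  -2.4] turn 0.4
```

```bash
python3 -m crank '[[231,69,0,0,50],[231,69,0,0,50],[231,69,0,0,50],[231,69,0,0,50],[231,69,0,0,50],[231,69,0,0,50],[231,69,40,0,50],[231,69,80,0,50],[231,69,100,0,50],[231,69,100,0,50]]'; python3 - <<'E'
from h import *
to(562,395,120,90); snap('wrist','w1'); snap('side','side2')
E
```

```text
t: 2.6
eef_pos: [561.2, 391.5, 162.1]
tcp_rot: [-3.134, 0.004, 1.574]
ft_force: [0.6, -0.5, 0.0]
opening: 0.524
grip_force: 0.0
t 2.6 pos [561.2 391.5 162.1] yaw 90.17 -> shift [ 3.6  1.1 42.1] turn 0.2
```

View pics/w1.png

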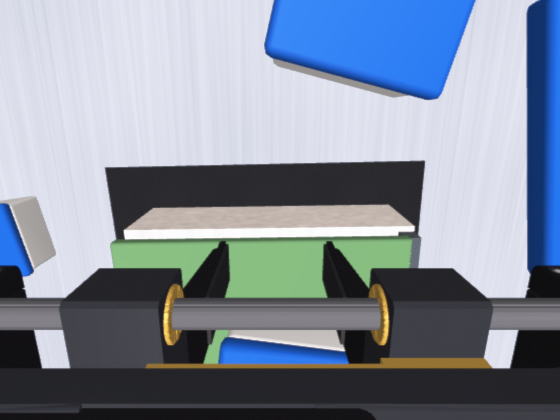

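The wrist view shows the fingers beside the tub on its +y side. The tub's lid edge runs from (220,338) to (348,350), centred between the fingers, and the large tub is clear at the top. Next I descend and start pushing.

```bash
python3 -m crank '[[0,0,20,0,50],[0,1,42,0,50],[0,1,42,0,50],[-15,1,42,0,50],[-28,1,42,0,50],[-38,1,42,0,50],[-48,1,42,0,50],[-58,1,42,0,50],[-68,1,42,0,50],[-78,1,42,0,50]]';python3 - <<'E'
from h import *
to(562,182,120,90); snap('top','top2')
im=cv2.imread('pics/top2.png')[120:290,170:330]; cv2.imwrite('pics/c2.png',cv2.resize(im,None,fx=3.5,fy=3.5,interpolation=cv2.INTER_CUBIC))
E
```

```text
t: 3.53
eef_pos: [564.6, 313.4, 126.2]
tcp_rot: [3.141, -0.0, 1.573]
ft_force: [0.7, 1.0, 0.7]
opening: 0.521
grip_force: 0.6
t 3.53 pos [564.6 313.4 126.2] yaw 90.14 -> shift [-131.4   -2.9    6.2] turn 0.1
```

View pics/c2.png

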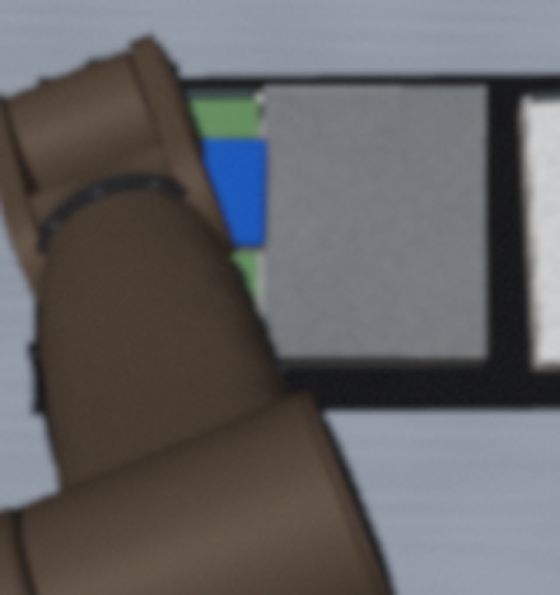

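The tub has squared up against the fingers. Its -y lid edge is now at the ledge boundary (crop column 266), so I keep pushing.

```bash
python3 -m crank '[[-12,0,3,0,50],[-26,0,3,0,50],[-40,0,3,0,50],[-54,0,3,0,50],[-68,0,3,0,50],[-82,0,3,0,50],[-96,0,3,0,50],[-110,0,3,0,50],[-122,0,3,0,50],[-131,0,3,0,50]]';python3 - <<'E'
from h import *
to(562,182,120,90); snap('top','top3')
im=cv2.imread('pics/top3.png')[120:290,170:330]; cv2.imwrite('pics/c3.png',cv2.resize(im,None,fx=3.5,fy=3.5,interpolation=cv2.INTER_CUBIC))
E
```

```text
t: 4.42
eef_pos: [564.8, 181.8, 122.8]
tcp_rot: [3.142, 0.0, 1.573]
ft_force: [0.4, 0.7, -1.1]
opening: 0.524
grip_force: 0.3
t 4.42 pos [564.8 181.8 122.8] yaw 90.11 -> shift [ 0.2 -2.8  2.8] turn 0.1
```

View pics/c3.png

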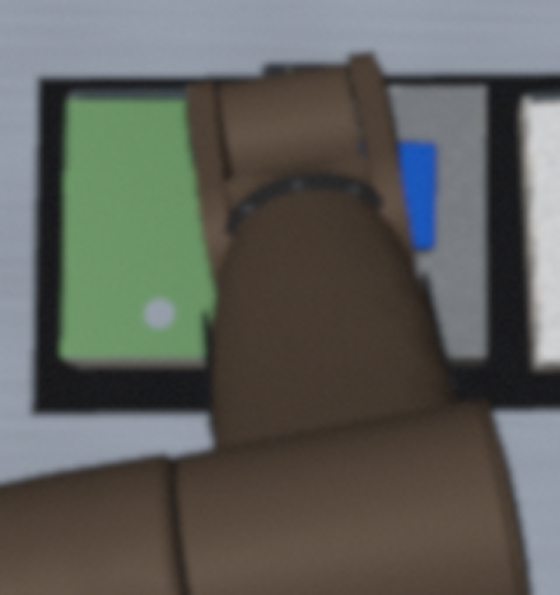

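The tub's -y lid edge is at column 436 and the ledge ends at 487, so the tub is fully on the ledge. I back off, close the fingers and go above the disc.

```bash
python3 -m crank '[[30,0,0,0,50],[40,0,-10,0,0],[60,-20,-35,0,0],[85,-50,-50,0,0],[119,-87,-50,0,0],[119,-87,-50,0,0],[119,-87,-30,0,0],[119,-87,-15,0,0],[119,-87,-5,0,0],[119,-87,-5,0,0]]';python3 - <<'E'
from h import *
to(478,301,112,90); snap('top','top4'); snap('side','side4')
a=cv2.imread('pics/top4.png')[120:290,170:330]; b=cv2.imread('pics/side4.png')[160:330,200:360]
cv2.imwrite('pics/c4.png',cv2.resize(np.hstack([a,b]),None,fx=2.5,fy=2.5,interpolation=cv2.INTER_CUBIC))
E
```

```text
t: 5.3
eef_pos: [476.9, 301.8, 125.8]
tcp_rot: [-3.139, 0.001, 1.573]
ft_force: [0.0, 0.1, 0.2]
opening: 0.012
grip_force: 0.0
t 5.3 pos [476.9 301.8 125.8] yaw 90.15 -> shift [-0.7  1.2 13.8] turn 0.2
```

View pics/c4.png

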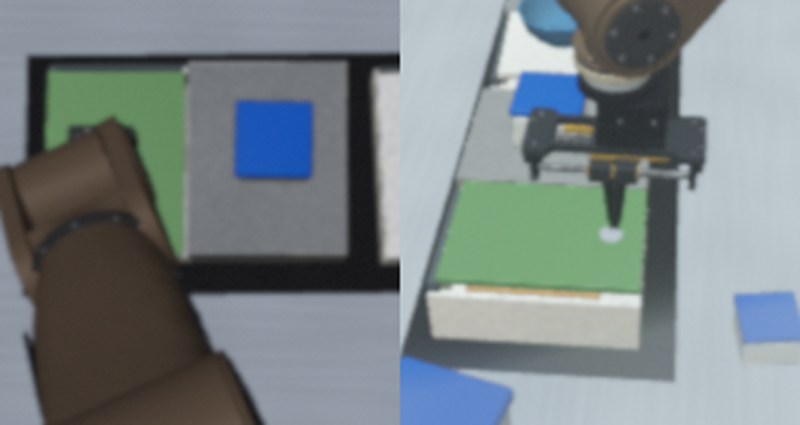

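The tub stands on the ledge, with its lid at left crop (235..312, 100..178). The fingertips are right over the press disc at (611,234). I press in steps.

```bash
python3 -m crank '[[0,1,8,0,0],[0,1,14,0,0],[0,1,17,0,0],[0,1,20,0,0],[0,1,22,0,0],[0,1,22,0,0]]'
```

```text
t: 5.9
eef_pos: [478.3, 302.0, 105.7]
tcp_rot: [-3.141, 0.0, 1.573]
ft_force: [-0.9, -0.9, 2.6]
opening: 0.006
grip_force: 1.4
```

```bash
python3 -m crank '[[0,0,2,0,0],[0,0,4,0,0],[0,0,4,0,0],[0,0,4,0,0]]'
```

```text
t: 6.23
eef_pos: [478.2, 302.0, 102.1]
tcp_rot: [-3.141, 0.0, 1.573]
ft_force: [-3.0, -2.1, 7.0]
opening: 0.001
grip_force: 3.2
```

```bash
python3 -m crank '[[0,0,1,0,0],[0,0,2,0,0],[0,0,2,0,0],[0,0,2,0,0]]'
```

```text
t: 6.57
eef_pos: [478.3, 302.0, 100.5]
tcp_rot: [3.142, 0.0, 1.573]
ft_force: [-3.4, -2.5, 11.5]
opening: 0.004
grip_force: 6.0
```

```bash
python3 -m crank '[[0,0,1,0,0],[0,0,2,0,0],[0,0,2,0,0],[0,0,2,0,0]]'
```

```text
t: 6.9
eef_pos: [478.3, 302.1, 99.3]
tcp_rot: [3.141, -0.0, 1.573]
ft_force: [-7.2, -4.4, 21.8]
opening: 0.003
grip_force: 11.0
```

The force rose sharply to 22 N, so the hatch is at its stop. I draw straight up, fast and well clear.

```bash
python3 -m crank '[[0,0,-30,0,0],[0,0,-70,0,0],[0,0,-110,0,0],[0,-20,-150,0,0],[0,-40,-190,0,0],[0,-60,-220,0,0],[0,-60,-220,0,0],[0,-60,-220,0,0],[0,-60,-220,0,0],[0,-60,-220,0,0]]' && python3 -m crank '[[0,0,0,0,0],[0,0,0,0,0],[0,0,0,0,0],[0,0,0,0,0],[0,0,0,0,0],[0,0,0,0,0],[0,0,0,0,0],[0,0,0,0,0],[0,0,0,0,0],[0,0,0,0,0]]' && python3 -m crank '[[0,0,0,0,0],[0,0,0,0,0],[0,0,0,0,0],[0,0,0,0,0],[0,0,0,0,0],[0,0,0,0,0],[0,0,0,0,0],[0,0,0,0,0],[0,0,0,0,0],[0,0,0,0,0]]'; python3 - <<'E'
from h import *
snap('side','side5')
E
```

```text
t: 7.73
eef_pos: [418.6, 301.8, 316.2]
tcp_rot: [-3.14, 0.001, 1.573]
ft_force: [0.0, -0.5, -0.2]
opening: 0.004
grip_force: 0.0
t: 8.57
eef_pos: [418.4, 302.0, 317.8]
tcp_rot: [3.141, 0.0, 1.573]
ft_force: [0.0, 0.3, -0.1]
opening: 0.008
grip_force: 0.0
t: 9.4
eef_pos: [418.5, 302.0, 317.7]
tcp_rot: [3.142, 0.0, 1.573]
ft_force: [-0.3, -0.2, -0.1]
opening: 0.002
grip_force: 0.0
```

View pics/side5.png

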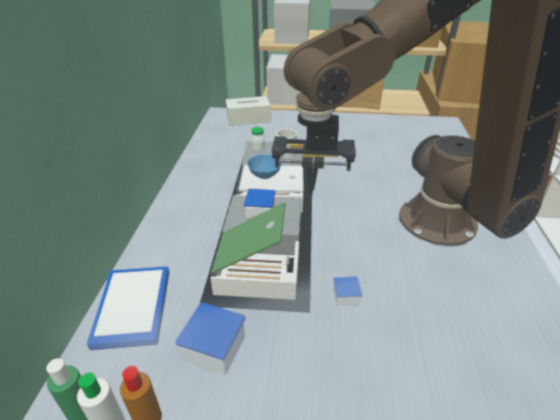

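The green hatch stands ajar, with its front edge raised at about (285,208). The tub is on the ledge at (260,200), the white hatch is shut, and the bystanders haven't moved. The hand is clear.

```bash
python3 -c "
from h import *
print(env.job_done())"
```

```text
the job is handed in; nothing more can be done
None
```

The job is done and handed in: the tub was slid onto the grey ledge, the green hatch was pressed to its stop and sprang ajar, and the white hatch and other crockery were left alone (about 9.5 s on the robot's clock).

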